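# Dial 625 ohms on the decade box

### The job

The conductivity meter is to be checked against 625 ohms: set the decade resistance box to 625, that is the hundreds dial (left, seen from the robot) to 6, the tens dial (middle) to 2 and the units dial (right) to 5, each clicked fully home on its mark. Let go of the dials and leave the glassware and the other things round the box as they stand.

Things in the scene. Friction and masses are not known exactly. Their poses are not given: they have to be found in the camera images.
- decade_box: decade resistance box: grey case 324 mm wide (its y), 158 mm deep (its x), bare aluminium panel on top 85 mm above the table. It stands fast; place and yaw vary. Origin: centre of the underside; x points to the rear edge, away from the robot, y left, z up. Dial axes at x = -14 mm, y = +95 (hundreds), 0 (tens), -95 mm (units)
- dial_hundreds (a joint): angle of the left dial, rad: 0 with the pointer on mark 0, growing clockwise seen from above, 0.5236 per mark, so digit n is at 0.5236 n; stops at 0 and 4.712 (digit 9). Click stops: let go, a dial springs onto the nearest mark (about half-way it may hang). Turning past a click takes about 0.15 N m
- dial_tens (a joint): the same for the middle dial. Panel marks round every dial: ten, 30 degrees apart, 0 to 9 clockwise from above: 0 is a round dot at the near left, 135 degrees counter-clockwise of the box's x axis, 5 a long line, the others short lines, 9 at the near right; the gap without marks faces the robot
- dial_units (a joint): the same for the right dial
- dial_hundreds_grip (a point): grip point of the left dial, on its upright turning axis, 115 mm above the table: 21 mm above the knob's skirt (56 mm across), 7 mm below the top of its bar. The point turns with the dial: x along the bar towards the pointer end, z up
- dial_tens_grip (a point): the same for the middle dial. Every dial is a black bar-pointer knob: on the round skirt (top 94 mm above the table) stands a bar 14 mm wide, 49 mm long, 28 mm high, to be pinched across its 14 mm flat sides. Its pointer end is pointed, with a white line from the middle to it on top, 25 mm from the axis; the tail is square, 24 mm from the axis
- dial_units_grip (a point): the same for the right dial
- beaker_small: bystander: glass beaker 54 mm across, 70 mm high, left of the box; origin under its centre, z up
- beaker_large: bystander: glass beaker 72 mm across, 92 mm high, right of the box; origin under its centre, z up
- dropper_bottle: bystander: amber dropper bottle 32 mm across, 104 mm high, behind the box; origin under its centre, z up
- reagent_jar: bystander: white jar with black cap, 60 mm across, 76 mm high, behind the box; origin under its centre, z up
- petri_dish: bystander: closed petri dish 92 mm across, 17 mm high, in front of the box; origin under its centre, z up
- forceps: bystander: steel forceps 155 mm long, 5 mm high, lying in front of the box; origin under its middle
- middle_post (a point): top of the middle of three binding posts, 17 mm across, standing 18 mm above the panel in a row behind the dials, at x = +56 mm, y = -55, 0, +55 mm of the box

How it is judged:
By the outcome, as a careful person would: the job done as asked, in the order asked, and still so for the second after the job is handed in, with the robot touching nothing.
It also fails if it takes over 51 s, if anything falls off the work surface, if the arm or the gripper's body presses on something with over 40 N, if the wrist force passes 120 N, or if a joint passes its speed limit or range.

### The arm

A 6-joint arm with a two-finger parallel gripper is mounted at the origin on the work surface. World frame = base frame: x ahead of the robot, y to its left, z up, the work surface at z = 0. Lengths are in m, angles in rad, forces in N, time in s.
With the tool pointing down it reaches from about 0.25 to 0.725 m from the base axis. Payload 4 kg.
Tool frame: the origin (TCP) lies on the centre line of the jaws, within the pads' length; the fingertips stand 17 mm ahead of it and the grasp point (between the pads) lies 2 mm behind it; z points along the fingers, y is the line along which they close (so a half turn about z gives the same grasp; the last joint's range is limited). The gripper opens to 85 mm and grips with 20 to 120 N. Pads are 22 mm wide; open, the fingers measure 114 mm over their backs; the gripper's body (76 mm by 85 mm) begins 54 mm behind the grasp point. The pads swing forward as they close: fully open they stand 13 mm farther back than shut.
Start: joints at [-1.233, 0.241, 0.005, 1.335, 0, 1.571], TCP at [0.166, -0.472, 0.248] pointing down, gripper open.
Joint ranges: [-2.72, 2.72], [-1.05, 1.87], [-1.09, 1.28], [-1.99, 2.15], [-1.42, 1.44], [-3.14, 3.14]. Speed limits (rad/s): [2.79, 2.79, 3.14, 3.14, 3.14, 3.14].

### API

Orientations are given as a unit quaternion [x, y, z, w].
In Python, from workcell import bot, camera, get_calibration gives the robot as it stands.
- The arm moves only by the tool apply_moves, never from a script. Its argument "steps" is a list of rows, each a list of 3 entries, a list of its own where there are three numbers: the shift along the tool's x, y, z as a fraction of full scale, then the turn, a rotation vector about the tool's x, y, z as a fraction of full scale, then the opening, from 0 (shut) to 1 (fully open). A call has exactly 8 rows; each row shifts and turns the commanded pose from where the row before left it, along the tool's axes as they then stand; what a row does not reach is not made up. Full scale, the value 1, is 20 cm for a shift and pi rad for a turn. A row lasts 1/12 s, in which the tool goes at most 41.7 mm and 7.16 degrees, less where a joint would pass 70% of its speed; a pose out of reach is approached as far as the arm can. A call with a number of a shift or a turn outside -1 to 1 is refused whole. A call with a gripper value outside its range is refused whole. The fingers move at their own pace and stop on an object; the grip force is fixed at half the most. Time passes only in rows, so rows that do not move let the fingers close, or fill a call up. It gives the time, the measured TCP pose, the force, the opening and the grip force at its end, in the units of the state.
- bot.get_obs(): the state, without advancing time (a new reading comes with each control period).
- camera(name): name is "scene" or "top" or "wrist"; returns (picture, depth): 384x512x3 uint8, red, green, blue; 384x512 float32, m along the optical axis (not along the pixel's ray), 0 where there is no reading.
- get_calibration(name): a dict with "fov_y" (degrees; the focal length in pixels is half the picture's height over the tangent of half this angle, whatever the lens; pixels are square), "cx", "cy" (the principal point, pixels), "rvec" (rotation vector, rad) and "tvec" (3), from world to camera coordinates, as OpenCV has them. Camera axes: x right, y down, z forward; pixel columns grow to the right and rows downward; lengths in m; the calibration is good to about 2 mm. A picture is of the moment at which its call begins: read the wrist's pose just before it. get_calibration takes no time and is no camera call; for the wrist camera it gives the pose at the moment of the call.
- bot.job_done(): hands the job in; it is judged then, once.
The state is a dict: "clock": time; "joint_pos": joint angles; "joint_vel": joint speeds; "tau": joint torques, N m; "eef_pos": TCP position; "tool_rot": TCP orientation; "ft_force": force on the tool from outside, world axes, zero at the start; "ft_torque": the same for the moment, N m; "grip_width": finger opening in m; "grasp_force": force on a finger pad.
Only numpy, scipy, OpenCV 4.12 (cv2) and the standard library are available. Lean on these libraries where they do the work, as an engineer would, in place of code of your own. Each camera call takes 0.05 s, during which the arm holds its last target. There are 200 camera calls.

## Working session

There is one attempt and no reset: what is moved stays moved. The work goes in short steps, Python scripts to look and compute and a tool call to move; the robot and the scene stay as the last step left them, time stands still between calls to the robot, and variables do not carry over. Pictures are saved under pics/ and viewed, at most 10 in all, crops included, and the job is handed in when it is done.

Besides the shell and the picture viewer there is one more tool, called after "Request:" by a JSON object that holds its "api" and its "payload", one argument or row to a line. apply_moves: Moves the arm, as the interface text tells. Its arguments: {"type":"object","properties":{"steps":{"type":"array"}},"required":["steps"]}

```bash
mkdir -p pics; cat > h.py <<'E'
import numpy as np,cv2
from workcell import bot,camera,get_calibration
def cal(n):
    c=get_calibration(n); f=192/np.tan(np.radians(c["fov_y"])/2)
    R=cv2.Rodrigues(np.array(c["rvec"],float))[0]; return f,c["cx"],c["cy"],R,np.array(c["tvec"],float).ravel(),c
def ray(c,u,v,z):
    f,cx,cy,R,t,_=c; d=R.T@np.array([(u-cx)/f,(v-cy)/f,1]); o=-R.T@t
    return o+d*(z-o[2])/d[2]
def proj(c,P):
    f,cx,cy,R,t,_=c; p=R@np.array(P,float)+t; return np.array([cx+f*p[0]/p[2],cy+f*p[1]/p[2]])
def snap(n,fn):
    c=cal(n); im,d=camera(n); cv2.imwrite("pics/"+fn+".png",im[:,:,::-1]); np.save("pics/"+fn+".npy",d); return c,im,d
E
python3 - <<'E'
from h import *
o=bot.get_obs(); print({k:np.round(v,3) for k,v in o.items()})
c,im,d=snap("top","top0"); print(c[5])
E
```

```text
{'clock': np.float64(0.0), 'joint_pos': array([-1.233,  0.241,  0.004,  1.335, -0.   ,  1.571]), 'joint_vel': array([ 0.001, -0.002,  0.003,  0.   ,  0.002, -0.   ]), 'tau': array([ 1.0000e-03, -3.7231e+01,  2.5241e+01,  1.7000e-02,  0.0000e+00,
       -0.0000e+00]), 'eef_pos': array([ 0.165, -0.471,  0.247]), 'tool_rot': array([ 0.986,  0.168, -0.   , -0.001]), 'ft_force': array([ 0.016, -0.475, -0.23 ]), 'ft_torque': array([ 0.008, -0.048, -0.027]), 'grasp_force': np.float64(0.0), 'grip_width': np.float64(0.085)}
{'fov_y': 43.95867525029624, 'cx': 264.490407652548, 'cy': 188.62466024528342, 'rvec': array([ 2.09743163, -2.16132705,  0.15488894]), 'tvec': array([0.05743832, 0.58208974, 0.99272818])}
```

View pics/top0.png

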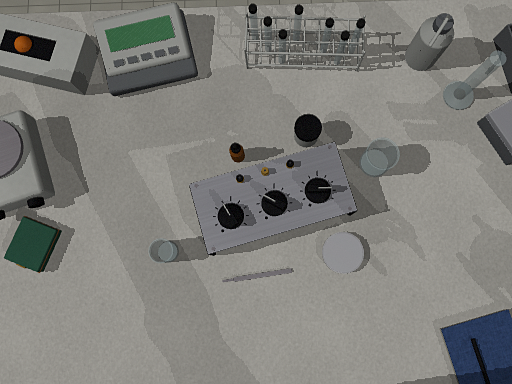

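The top view shows the box yawed, with dials near (231,216), (275,203) and (318,190). A zoomed crop comes next to get the pointers.

```bash
python3 - <<'E'
from h import *
im=cv2.imread("pics/top0.png"); c=cal("top")
cr=im[130:260,180:365]; cv2.imwrite("pics/crop0.png",cv2.resize(cr,None,fx=4.2,fy=4.2,interpolation=cv2.INTER_CUBIC))
g=cv2.cvtColor(im,cv2.COLOR_BGR2GRAY)
P=[]
for u,v in [(231,216),(275,203),(318,190)]:
    m=np.zeros_like(g); cv2.circle(m,(u,v),17,255,-1); m=((g<60)&(m>0)).astype(np.uint8)
    k=cv2.morphologyEx(m,cv2.MORPH_CLOSE,np.ones((5,5)))
    k=cv2.morphologyEx(k,cv2.MORPH_OPEN,cv2.getStructuringElement(2,(9,9)))
    ct=max(cv2.findContours(k,0,2)[0],key=cv2.contourArea); (a,b),r=cv2.minEnclosingCircle(ct); M=cv2.moments(ct)
    p=ray(c,M["m10"]/M["m00"],M["m01"]/M["m00"],.094); P.append(p); print((a,b),r,ray(c,a,b,.094).round(4),p.round(4))
d=P[0]-P[2]; print("yaw",np.degrees(np.arctan2(-d[0],d[1])),np.linalg.norm(d))
# panel
m=np.abs(g.astype(int)-0)>=0
E
```

```text
(230.5, 215.5) 14.30044937133789 [0.5218 0.1113 0.094 ] [0.5219 0.1111 0.094 ]
(274.21795654296875, 202.7820587158203) 13.906106948852539 [0.5456 0.0199 0.094 ] [0.5457 0.0203 0.094 ]
(317.5, 190.5) 14.30044937133789 [ 0.5685 -0.0709  0.094 ] [ 0.5694 -0.0707  0.094 ]
yaw 14.658800945560264 0.1879362205123604
```

View pics/crop0.png

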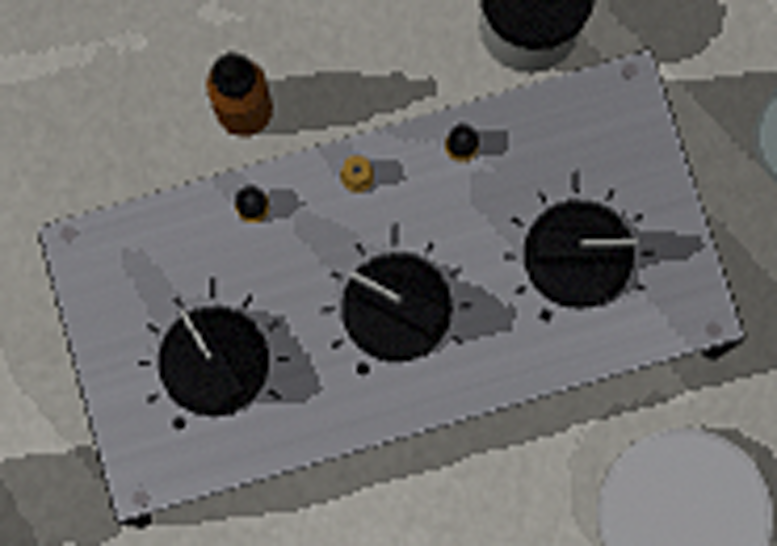

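The crop shows the pointers at hundreds 4, tens 3 and units 8. That makes the turns +60° (clockwise), −30° and −90°. I'll start by turning the wrist so the hundreds turn stays within joint 6's range.

Request:
{"api": "apply_moves", "payload": {
  "steps": [
    [[0, 0, 0], [0, 0, -0.0391], 1],
    [[0, 0, 0], [0, 0, -0.0391], 1],
    [[0, 0, 0], [0, 0, -0.0391], 1],
    [[0, 0, 0], [0, 0, -0.0391], 1],
    [[0, 0, 0], [0, 0, -0.0391], 1],
    [[0, 0, 0], [0, 0, -0.0391], 1],
    [[0, 0, 0], [0, 0, -0.0391], 1],
    [[0, 0, 0], [0, 0, -0.0391], 1]
  ]
}}

```text
clock: 0.72
eef_pos: [0.1655, -0.4713, 0.2476]
tool_rot: [0.788, 0.616, 0.0, -0.001]
ft_force: [1.1, 0.1, 0.1]
grip_width: 0.0856
grasp_force: 0.0
```

Request:
{"api": "apply_moves", "payload": {
  "steps": [
    [[0, 0, 0], [0, 0, -0.0391], 1],
    [[0, 0, 0], [0, 0, -0.0391], 1],
    [[0, 0, 0], [0, 0, -0.0391], 1],
    [[0, 0, 0], [0, 0, -0.0391], 1],
    [[0, 0, 0], [0, 0, -0.0391], 1],
    [[0, 0, 0], [0, 0, -0.0391], 1],
    [[0, 0, 0], [0, 0, -0.0391], 1],
    [[0, 0, 0], [0, 0, -0.0391], 1]
  ]
}}

```text
clock: 1.38
eef_pos: [0.1655, -0.4713, 0.2476]
tool_rot: [0.404, 0.915, 0.001, -0.001]
ft_force: [1.1, 0.2, 0.3]
grip_width: 0.0855
grasp_force: 0.0
```

Request:
{"api": "apply_moves", "payload": {
  "steps": [
    [[0, 0, 0], [0, 0, -0.0391], 1],
    [[0, 0, 0], [0, 0, -0.0391], 1],
    [[0, 0, 0], [0, 0, -0.0391], 1],
    [[0, 0, 0], [0, 0, -0.0391], 1],
    [[0, 0, 0], [0, 0, -0.0391], 1],
    [[0, 0, 0], [0, 0, -0.0391], 1],
    [[0, 0, 0], [0, 0, -0.0391], 1],
    [[0, 0, 0], [0, 0, -0.0391], 1]
  ]
}}

```text
clock: 2.05
eef_pos: [0.1656, -0.4713, 0.2476]
tool_rot: [-0.075, 0.997, 0.001, -0.0]
ft_force: [0.5, -0.2, 0.5]
grip_width: 0.0856
grasp_force: 0.0
```

Request:
{"api": "apply_moves", "payload": {
  "steps": [
    [[0, 0, 0], [0, 0, -0.0391], 0.5],
    [[0, 0, 0], [0, 0, -0.0391], 0.5],
    [[0, 0, 0], [0, 0, -0.0391], 0.5],
    [[-0.142, 0.0793, 0], [0, 0, 0], 0.5],
    [[-0.142, 0.0793, 0], [0, 0, 0], 0.5],
    [[-0.142, 0.0793, 0], [0, 0, 0], 0.5],
    [[-0.142, 0.0793, 0], [0, 0, 0], 0.5],
    [[-0.142, 0.0793, 0], [0, 0, 0], 0.5]
  ]
}}

```text
clock: 2.72
eef_pos: [0.2507, -0.3313, 0.2477]
tool_rot: [-0.253, 0.967, 0.001, -0.0]
ft_force: [0.0, -0.3, 0.9]
grip_width: 0.0428
grasp_force: 0.0
```

Request:
{"api": "apply_moves", "payload": {
  "steps": [
    [[-0.142, 0.0793, 0], [0, 0, 0], 0.5],
    [[-0.142, 0.0793, 0], [0, 0, 0], 0.5],
    [[-0.142, 0.0793, 0], [0, 0, 0], 0.5],
    [[-0.142, 0.0793, 0], [0, 0, 0], 0.5],
    [[-0.142, 0.0793, 0], [0, 0, 0], 0.5],
    [[-0.142, 0.0793, 0], [0, 0, 0], 0.5],
    [[-0.142, 0.0793, 0], [0, 0, 0], 0.5],
    [[-0.142, 0.0793, 0], [0, 0, 0], 0.5]
  ]
}}

```text
clock: 3.38
eef_pos: [0.3864, -0.1093, 0.2479]
tool_rot: [-0.254, 0.967, 0.0, -0.0]
ft_force: [0.5, -0.5, -0.1]
grip_width: 0.0427
grasp_force: 0.0
```

Request:
{"api": "apply_moves", "payload": {
  "steps": [
    [[-0.142, 0.0793, 0], [0, 0, 0], 0.5],
    [[-0.142, 0.0793, 0], [0, 0, 0], 0.5],
    [[-0.142, 0.0793, 0], [0, 0, 0], 0.5],
    [[-0.142, 0.0793, 0], [0, 0, 0], 0.5],
    [[-0.142, 0.0793, 0], [0, 0, 0], 0.5],
    [[-0.142, 0.0793, 0], [0, 0, 0], 0.5],
    [[-0.142, 0.0793, 0], [0, 0, 0], 0.5],
    [[-0.142, 0.0793, 0], [0, 0, 0], 0.5]
  ]
}}

```text
clock: 4.05
eef_pos: [0.5222, 0.1126, 0.2476]
tool_rot: [-0.254, 0.967, -0.0, -0.001]
ft_force: [0.7, -0.0, 0.2]
grip_width: 0.0427
grasp_force: 0.0
```

```bash
python3 - <<'E'
from h import *
o=bot.get_obs(); print(o["eef_pos"],o["tool_rot"],o["joint_pos"].round(2))
c,im,d=snap("wrist","w1"); print(c[5])
for P in [(.522,.111,.122),(.5456,.020,.122),(.569,-.0708,.122)]: print(proj(c,P))
E
```

```text
[0.52216692 0.11259014 0.24759279] [-2.53762341e-01  9.67266338e-01 -2.42680155e-05 -7.11250101e-04] [ 0.21  0.31  0.1   1.36 -0.   -0.3 ]
{'fov_y': 70.76464275285194, 'cx': 254.65729023584197, 'cy': 190.29713925875157, 'rvec': array([-1.49080254, -2.54828253, -0.41130131]), 'tvec': array([ 0.15768662, -0.5236969 ,  0.21967295])}
[253.28471111 188.51075911]
[157.41982567 164.42178621]
[ 55.99148283 138.78158323]
```

View pics/w1.png

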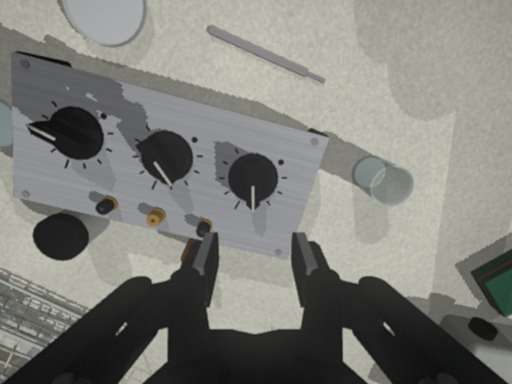

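The wrist view shows the three dials near (253,178), (166,157) and (75,133), and their white lines. I'll now fit the white lines, which run from the axis to the tip at z = 0.122.

```bash
cat > meas.py <<'E'
from h import *
def lines(c,im,cs,r=24,z=.122):
    g=cv2.cvtColor(im,cv2.COLOR_RGB2GRAY); out=[]
    for u,v in cs:
        m=np.zeros_like(g); cv2.circle(m,(int(u),int(v)),r,255,-1)
        dark=((g<70)&(m>0)).astype(np.uint8)
        dk=cv2.morphologyEx(cv2.morphologyEx(dark,3,np.ones((7,7))),2,cv2.getStructuringElement(2,(11,11)))
        ct=max(cv2.findContours(dk,0,2)[0],key=cv2.contourArea); h=cv2.convexHull(ct)
        hm=np.zeros_like(g); cv2.drawContours(hm,[h],-1,255,-1); hm=cv2.dilate(hm,np.ones((3,3)))
        w=((g>110)&(hm>0)).astype(np.uint8); n,l,s,_=cv2.connectedComponentsWithStats(w)
        # most elongated component
        best=None
        for i in range(1,n):
            y,x=np.where(l==i)
            if len(x)<8: continue
            Q=np.array([ray(c,a,b,z)[:2] for a,b in zip(x,y)]); q=Q.mean(0); S=np.linalg.svd(Q-q)
            t=(Q-q)@S[2][0]; L=np.ptp(t)
            if best is None or L>best[0]: best=(L,q,S[2][0],q+S[2][0]*t.min(),q+S[2][0]*t.max())
        (a,b),rr=cv2.minEnclosingCircle(h); k=ray(c,a,b,.094)[:2]
        L,q,dr,e1,e2=best
        if np.linalg.norm(e1-k)>np.linalg.norm(e2-k): e1,e2=e2,e1
        ang=np.degrees(np.arctan2(*(e2-e1)[::-1]))
        print("skirt",k.round(4),"r",round(rr,1),"line axis-end",e1.round(4),"tip",e2.round(4),"L",round(L,4),"ang",round(ang,1),"digit",round(((149.66-ang)%360)/30,2))
E
python3 - <<'E'
from meas import *
c=cal("wrist"); im=cv2.imread("pics/w1.png")[:,:,::-1].copy()
lines(c,im,[(253,178),(166,157),(77,133)],28)
E
```

```text
skirt [0.5248 0.1144] r 25.8 line axis-end [0.5234 0.1142] tip [0.5414 0.1247] L 0.0209 ang 30.1 digit 3.98
skirt [0.5477 0.0237] r 27.0 line axis-end [0.5483 0.0219] tip [0.5612 0.0442] L 0.0257 ang 59.9 digit 2.99
skirt [ 0.5697 -0.0637] r 27.9 line axis-end [ 0.5535 -0.0251] tip [ 0.5414 -0.0312] L 0.0135 ang -153.2 digit 10.09
```

Request:
{"api": "apply_moves", "payload": {
  "steps": [
    [[-0.006, 0, 0.13], [0, 0, 0], 0.5],
    [[0, 0, 0.13], [0, 0, 0], 0.5],
    [[0, 0, 0.13], [0, 0, 0], 0.5],
    [[0, 0, 0.13], [0, 0, 0], 0.5],
    [[0, 0, 0.07], [0, 0, 0], 0.5],
    [[0, 0, 0.07], [0, 0, 0], 0.5],
    [[0, 0, 0], [0, 0, 0], 0.5],
    [[0, 0, 0], [0, 0, 0], 0.0]
  ]
}}

```text
clock: 4.77
eef_pos: [0.522, 0.1113, 0.1153]
tool_rot: [-0.254, 0.967, 0.0, -0.002]
ft_force: [0.1, 0.3, -0.1]
grip_width: 0.0321
grasp_force: 0.0
```

Request:
{"api": "apply_moves", "payload": {
  "steps": [
    [[0, 0, 0], [0, 0, 0], 0.0],
    [[0, 0, 0], [0, 0, 0], 0.0],
    [[0, 0, 0], [0, 0, 0], 0.0],
    [[0, 0, 0], [0, 0, 0], 0.0],
    [[0, 0, 0], [0, 0, 0], 0.0],
    [[0, 0, 0], [0, 0, 0], 0.0],
    [[0, 0, 0], [0, 0, 0], 0.0],
    [[0, 0, 0], [0, 0, 0], 0.0]
  ]
}}

```text
clock: 5.43
eef_pos: [0.5239, 0.1113, 0.1174]
tool_rot: [-0.253, 0.967, -0.001, 0.001]
ft_force: [0.6, -3.5, 6.2]
grip_width: 0.0126
grasp_force: 61.2
```

Request:
{"api": "apply_moves", "payload": {
  "steps": [
    [[0, 0, 0], [0, 0, 0.035], 0.0],
    [[0, 0, 0], [0, 0, 0.035], 0.0],
    [[0, 0, 0], [0, 0, 0.035], 0.0],
    [[0, 0, 0], [0, 0, 0.035], 0.0],
    [[0, 0, 0], [0, 0, 0.035], 0.0],
    [[0, 0, 0], [0, 0, 0.035], 0.0],
    [[0, 0, 0], [0, 0, 0.035], 0.0],
    [[0, 0, 0], [0, 0, 0.035], 0.0]
  ]
}}

```text
clock: 6.1
eef_pos: [0.524, 0.1102, 0.1174]
tool_rot: [0.186, 0.983, -0.001, 0.002]
ft_force: [1.0, -6.9, 5.8]
grip_width: 0.0125
grasp_force: 61.2
```

Request:
{"api": "apply_moves", "payload": {
  "steps": [
    [[0, 0, 0], [0, 0, 0.035], 0.0],
    [[0, 0, 0], [0, 0, 0.018], 0.0],
    [[0, 0, 0], [0, 0, 0], 0.0],
    [[0, 0, 0], [0, 0, 0], 0.0],
    [[0, 0, 0], [0, 0, 0], 0.0],
    [[0, 0, 0], [0, 0, 0], 0.0],
    [[0, 0, 0], [0, 0, 0], 0.0],
    [[0, 0, 0], [0, 0, 0], 0.0]
  ]
}}

```text
clock: 6.77
eef_pos: [0.5239, 0.11, 0.1174]
tool_rot: [0.264, 0.964, -0.001, 0.002]
ft_force: [-0.4, -7.5, 5.5]
grip_width: 0.0127
grasp_force: 61.2
```

Request:
{"api": "apply_moves", "payload": {
  "steps": [
    [[0, 0, 0], [0, 0, 0], 0.5],
    [[0, 0, 0], [0, 0, 0], 0.5],
    [[0, 0, 0], [0, 0, 0], 0.5],
    [[0, 0, 0], [0, 0, 0], 0.5],
    [[0, 0, -0.1], [0, 0, 0], 0.5],
    [[0, 0, -0.1], [0, 0, 0], 0.5],
    [[0, 0, -0.1], [0, 0, 0], 0.5],
    [[0, 0, 0], [0, 0, 0], 0.5]
  ]
}}

```text
clock: 7.43
eef_pos: [0.5254, 0.1127, 0.1803]
tool_rot: [0.263, 0.965, 0.002, 0.003]
ft_force: [1.5, 0.1, -1.1]
grip_width: 0.0427
grasp_force: 0.0
```

Request:
{"api": "apply_moves", "payload": {
  "steps": [
    [[-0.11, -0.11, 0], [0, 0, 0], 0.5],
    [[-0.11, -0.11, 0], [0, 0, 0], 0.5],
    [[-0.11, -0.11, 0], [0, 0, 0], 0.5],
    [[0, 0, 0], [0, 0, 0.038], 0.5],
    [[0, 0, 0], [0, 0, 0.038], 0.5],
    [[0, 0, 0], [0, 0, 0.038], 0.5],
    [[0, 0, 0], [0, 0, 0.038], 0.5],
    [[0, 0, 0], [0, 0, 0.038], 0.5]
  ]
}}

```text
clock: 8.1
eef_pos: [0.546, 0.0214, 0.1754]
tool_rot: [0.538, 0.843, -0.0, -0.001]
ft_force: [-0.0, -1.1, 0.6]
grip_width: 0.0429
grasp_force: 0.0
```

Request:
{"api": "apply_moves", "payload": {
  "steps": [
    [[0, 0, 0], [0, 0, 0.038], 0.5],
    [[0, 0, 0], [0, 0, 0.038], 0.5],
    [[0, 0, 0], [0, 0, 0.038], 0.5],
    [[0, 0, 0], [0, 0, 0.038], 0.5],
    [[0, 0, 0], [0, 0, 0.038], 0.5],
    [[0, 0, 0], [0, 0, 0.038], 0.5],
    [[0, 0, 0], [0, 0, 0.038], 0.5],
    [[0, 0, 0], [0, 0, 0.038], 0.5]
  ]
}}

```text
clock: 8.77
eef_pos: [0.5459, 0.0217, 0.1753]
tool_rot: [0.865, 0.502, -0.0, -0.001]
ft_force: [-0.5, -0.4, 0.1]
grip_width: 0.0425
grasp_force: 0.0
```

```bash
python3 - <<'E'
from h import *
o=bot.get_obs(); print(o["clock"],o["eef_pos"],o["tool_rot"],o["joint_pos"].round(2), 2*np.degrees(np.arctan2(o["tool_rot"][1],o["tool_rot"][0])))
c,im,d=snap("wrist","w2"); snap("top","top2")
E
```

```text
8.7667 [0.5459371  0.02165718 0.17534088] [ 8.65122430e-01  5.01560279e-01 -4.32555805e-04 -5.29059490e-04] [ 0.04  0.37 -0.    1.19  0.    2.13] 60.206577554282624
```

View pics/w2.png

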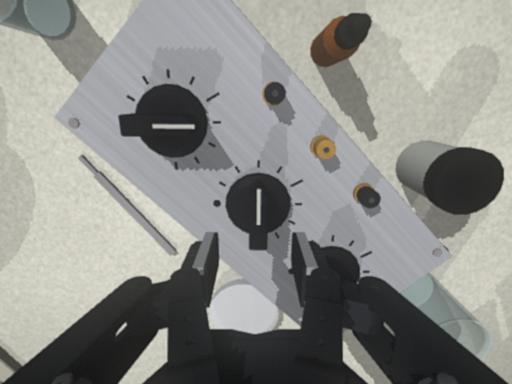

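The wrist view shows the hundreds dial near (171,121), pointing right in the image. The tens dial is at (258,203) with its bar aligned with the fingers.

```bash
python3 - <<'E'
from meas import *
c=cal("wrist"); im=cv2.imread("pics/w2.png")[:,:,::-1].copy()
lines(c,im,[(171,121),(258,203)],35)
E
```

```text
skirt [0.5233 0.1097] r 35.0 line axis-end [0.5191 0.1108] tip [0.5428 0.0973] L 0.0272 ang -29.6 digit 5.98
skirt [0.5464 0.0194] r 32.8 line axis-end [0.545  0.0161] tip [0.5581 0.0394] L 0.0268 ang 60.5 digit 2.97
```

Request:
{"api": "apply_moves", "payload": {
  "steps": [
    [[-0.009, 0.0145, 0], [0, 0, 0], 0.5],
    [[0, 0, 0.1], [0, 0, 0], 0.5],
    [[0, 0, 0.1], [0, 0, 0], 0.5],
    [[0, 0, 0.09], [0, 0, 0], 0.5],
    [[0, 0, 0], [0, 0, 0], 0.5],
    [[0, 0, 0], [0, 0, 0], 0.0],
    [[0, 0, 0], [0, 0, 0], 0.0],
    [[0, 0, 0], [0, 0, 0], 0.0]
  ]
}}

```text
clock: 9.53
eef_pos: [0.5474, 0.0189, 0.1196]
tool_rot: [0.864, 0.504, 0.0, -0.001]
ft_force: [-3.4, 2.5, -0.6]
grip_width: 0.0128
grasp_force: 59.3
```

Request:
{"api": "apply_moves", "payload": {
  "steps": [
    [[0, 0, 0], [0, 0, 0], 0.0],
    [[0, 0, 0], [0, 0, 0], 0.0],
    [[0, 0, 0], [0, 0, 0], 0.0],
    [[0, 0, 0], [0, 0, -0.035], 0.0],
    [[0, 0, 0], [0, 0, -0.035], 0.0],
    [[0, 0, 0], [0, 0, -0.035], 0.0],
    [[0, 0, 0], [0, 0, -0.035], 0.0],
    [[0, 0, 0], [0, 0, -0.029], 0.0]
  ]
}}

```text
clock: 10.2
eef_pos: [0.5471, 0.0191, 0.1195]
tool_rot: [0.699, 0.715, 0.0, -0.001]
ft_force: [-5.0, 3.0, 4.1]
grip_width: 0.0127
grasp_force: 60.2
```

Request:
{"api": "apply_moves", "payload": {
  "steps": [
    [[0, 0, 0], [0, 0, 0], 0.0],
    [[0, 0, 0], [0, 0, 0], 0.0],
    [[0, 0, 0], [0, 0, 0], 0.0],
    [[0, 0, 0], [0, 0, 0], 0.0],
    [[0, 0, 0], [0, 0, 0], 0.0],
    [[0, 0, 0], [0, 0, 0], 0.0],
    [[0, 0, 0], [0, 0, 0], 0.0],
    [[0, 0, 0], [0, 0, 0], 0.0]
  ]
}}

```text
clock: 10.87
eef_pos: [0.5471, 0.0191, 0.1195]
tool_rot: [0.701, 0.713, 0.0, -0.001]
ft_force: [-6.1, 2.9, 3.8]
grip_width: 0.0126
grasp_force: 60.0
```

Request:
{"api": "apply_moves", "payload": {
  "steps": [
    [[0, 0, 0], [0, 0, 0], 0.5],
    [[0, 0, 0], [0, 0, 0], 0.5],
    [[0, 0, 0], [0, 0, 0], 0.5],
    [[0, 0, 0], [0, 0, 0], 0.5],
    [[0, 0, -0.1], [0, 0, 0], 0.5],
    [[0, 0, -0.1], [0, 0, 0], 0.5],
    [[0, 0, -0.1], [0, 0, 0], 0.5],
    [[0, 0, 0], [0, 0, 0], 0.5]
  ]
}}

```text
clock: 11.53
eef_pos: [0.5509, 0.0182, 0.1828]
tool_rot: [0.701, 0.713, 0.003, 0.003]
ft_force: [1.0, 0.6, 0.3]
grip_width: 0.043
grasp_force: 0.0
```

Request:
{"api": "apply_moves", "payload": {
  "steps": [
    [[-0.115, 0.029, 0], [0, 0, 0], 0.5],
    [[-0.115, 0.029, 0], [0, 0, 0], 0.5],
    [[-0.115, 0.029, 0], [0, 0, 0], 0.5],
    [[-0.115, 0.029, 0], [0, 0, 0], 0.5],
    [[0, 0, 0], [0, 0, 0], 0.5],
    [[0, 0, 0], [0, 0, 0], 0.5],
    [[0, 0, 0], [0, 0, 0], 0.5],
    [[0, 0, 0], [0, 0, 0], 0.5]
  ]
}}

```text
clock: 12.2
eef_pos: [0.5724, -0.0725, 0.178]
tool_rot: [0.701, 0.713, -0.0, -0.0]
ft_force: [0.1, 0.2, -0.1]
grip_width: 0.0428
grasp_force: 0.0
```

```bash
python3 - <<'E'
from h import *
o=bot.get_obs(); print(o["clock"],o["eef_pos"],o["joint_pos"].round(2), 2*np.degrees(np.arctan2(o["tool_rot"][1],o["tool_rot"][0])))
c,im,d=snap("wrist","w3")
for P in [(.5475,.0187,.1),(.571,-.073,.1)]: print(proj(c,P))
E
```

```text
12.2 [ 0.5723626  -0.07254136  0.17801114] [-0.13  0.43  0.09  1.23  0.    1.43] 90.99352422180262
[223.17836191  83.81520677]
[254.54917189 205.98147741]
```

View pics/w3.png

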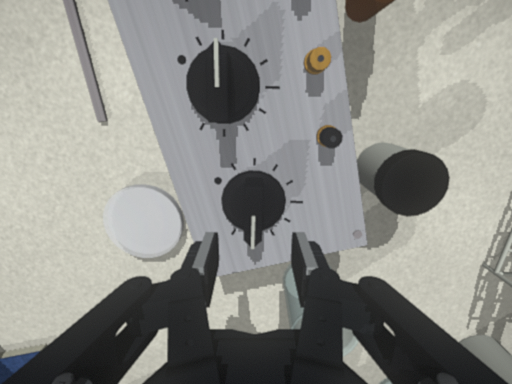

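The wrist view shows the tens pointer at (216,40), near mark 2, and the units dial at (253,200) lined up with its pointer towards the gripper.

```bash
python3 - <<'E'
from meas import *
c=cal("wrist"); im=cv2.imread("pics/w3.png")[:,:,::-1].copy()
lines(c,im,[(223,84),(253,201)],36)
E
```

```text
skirt [0.5467 0.019 ] r 36.0 line axis-end [0.5456 0.0163] tip [0.5459 0.0378] L 0.0215 ang 89.1 digit 2.02
skirt [ 0.5699 -0.0729] r 33.0 line axis-end [ 0.5698 -0.072 ] tip [ 0.5697 -0.0892] L 0.0172 ang -90.2 digit 8.0
```

Request:
{"api": "apply_moves", "payload": {
  "steps": [
    [[-0.0025, -0.008, 0], [0, 0, 0], 0.5],
    [[0, 0, 0.1], [0, 0, 0], 0.5],
    [[0, 0, 0.1], [0, 0, 0], 0.5],
    [[0, 0, 0.1], [0, 0, 0], 0.5],
    [[0, 0, 0], [0, 0, 0], 0.5],
    [[0, 0, 0], [0, 0, 0], 0.0],
    [[0, 0, 0], [0, 0, 0], 0.0],
    [[0, 0, 0], [0, 0, 0], 0.0]
  ]
}}

```text
clock: 12.92
eef_pos: [0.5713, -0.0736, 0.1199]
tool_rot: [0.701, 0.713, 0.0, 0.0]
ft_force: [-1.9, 0.3, 1.6]
grip_width: 0.0125
grasp_force: 59.6
```

Request:
{"api": "apply_moves", "payload": {
  "steps": [
    [[0, 0, 0], [0, 0, 0], 0.0],
    [[0, 0, 0], [0, 0, 0], 0.0],
    [[0, 0, 0], [0, 0, -0.0352], 0.0],
    [[0, 0, 0], [0, 0, -0.0352], 0.0],
    [[0, 0, 0], [0, 0, -0.0352], 0.0],
    [[0, 0, 0], [0, 0, -0.0352], 0.0],
    [[0, 0, 0], [0, 0, -0.0352], 0.0],
    [[0, 0, 0], [0, 0, -0.0352], 0.0]
  ]
}}

```text
clock: 13.58
eef_pos: [0.5715, -0.0735, 0.1199]
tool_rot: [0.429, 0.904, 0.001, 0.001]
ft_force: [-2.8, 2.5, 6.2]
grip_width: 0.0125
grasp_force: 60.3
```

Request:
{"api": "apply_moves", "payload": {
  "steps": [
    [[0, 0, 0], [0, 0, -0.0352], 0.0],
    [[0, 0, 0], [0, 0, -0.0352], 0.0],
    [[0, 0, 0], [0, 0, -0.0352], 0.0],
    [[0, 0, 0], [0, 0, -0.0352], 0.0],
    [[0, 0, 0], [0, 0, -0.0352], 0.0],
    [[0, 0, 0], [0, 0, -0.0352], 0.0],
    [[0, 0, 0], [0, 0, -0.0352], 0.0],
    [[0, 0, 0], [0, 0, -0.0352], 0.0]
  ]
}}

```text
clock: 14.25
eef_pos: [0.5715, -0.0732, 0.1199]
tool_rot: [0.0, 1.0, 0.001, 0.001]
ft_force: [-2.6, 1.4, 5.6]
grip_width: 0.0124
grasp_force: 60.2
```

Request:
{"api": "apply_moves", "payload": {
  "steps": [
    [[0, 0, 0], [0, 0, 0], 0.0],
    [[0, 0, 0], [0, 0, 0], 0.0],
    [[0, 0, 0], [0, 0, 0], 0.0],
    [[0, 0, 0], [0, 0, 0], 0.0],
    [[0, 0, 0], [0, 0, 0], 0.0],
    [[0, 0, 0], [0, 0, 0], 0.0],
    [[0, 0, 0], [0, 0, 0], 0.0],
    [[0, 0, 0], [0, 0, 0], 0.0]
  ]
}}

```text
clock: 14.92
eef_pos: [0.5715, -0.0732, 0.1199]
tool_rot: [0.003, 1.0, 0.001, 0.001]
ft_force: [-2.6, 2.7, 5.2]
grip_width: 0.0125
grasp_force: 60.1
```

Request:
{"api": "apply_moves", "payload": {
  "steps": [
    [[0, 0, 0], [0, 0, 0], 0.5],
    [[0, 0, 0], [0, 0, 0], 0.5],
    [[0, 0, 0], [0, 0, 0], 0.5],
    [[0, 0, 0], [0, 0, 0], 0.5],
    [[0, 0, -0.1], [0, 0, 0], 0.5],
    [[0, 0, -0.15], [0, 0, 0], 0.5],
    [[0, 0, -0.15], [0, 0, 0], 0.5],
    [[0, 0, -0.1], [0, 0, 0], 0.5]
  ]
}}

```text
clock: 15.58
eef_pos: [0.572, -0.0741, 0.221]
tool_rot: [0.003, 1.0, -0.0, 0.002]
ft_force: [1.0, -0.5, 0.7]
grip_width: 0.0428
grasp_force: 0.0
```

Request:
{"api": "apply_moves", "payload": {
  "steps": [
    [[0.15, 0, 0], [0, 0, 0], 0.5],
    [[0.15, 0, 0], [0, 0, 0], 0.5],
    [[0.15, 0, 0], [0, 0, 0], 0.5],
    [[0.15, 0, 0], [0, 0, 0], 0.5],
    [[0.15, 0, 0], [0, 0, 0], 0.5],
    [[0.15, 0, 0], [0, 0, 0], 0.5],
    [[0.15, 0, 0], [0, 0, 0], 0.5],
    [[0, 0, 0], [0, 0, 0], 0.5]
  ]
}}

```text
clock: 16.25
eef_pos: [0.3554, -0.0721, 0.2177]
tool_rot: [0.004, 1.0, 0.0, -0.002]
ft_force: [-0.7, 0.1, -0.1]
grip_width: 0.0423
grasp_force: 0.0
```

```bash
python3 - <<'E'
from meas import *
c,im,d=snap("top","top3")
lines(c,im,[(231,216),(274,203),(317,190)],17)
a=cv2.imread("pics/top3.png"); cv2.imwrite("pics/crop3.png",cv2.resize(a[115:285,140:410],None,fx=2.9,fy=2.9,interpolation=cv2.INTER_CUBIC))
E
```

```text
skirt [0.5207 0.1076] r 15.5 line axis-end [0.5464 0.0884] tip [0.5348 0.1384] L 0.0513 ang 103.1 digit 1.55
skirt [0.5451 0.0194] r 15.2 line axis-end [0.5763 0.0265] tip [0.5198 0.0459] L 0.0598 ang 161.0 digit 11.62
skirt [ 0.5696 -0.07  ] r 15.2 line axis-end [ 0.5977 -0.057 ] tip [ 0.5376 -0.0504] L 0.0604 ang 173.7 digit 11.2
```

View pics/crop3.png

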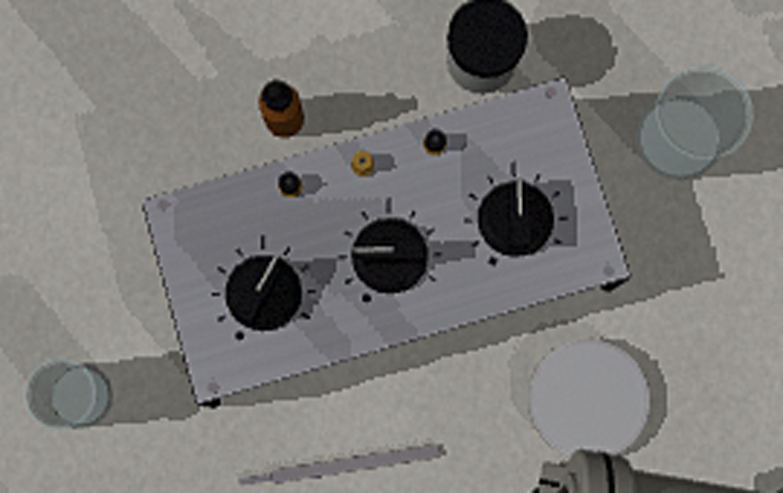

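The crop shows the three pointers: hundreds at (275,258), 30° past the long line, so 6. Tens points left at 2, and units points straight at the long line, 5. The bystanders stand where they did and the gripper is clear (the automatic fit merged with the bright panel, so I read these by eye).

```bash
python3 -c "
from workcell import bot
print(bot.job_done())"
```

```text
the job is handed in; nothing more can be done
None
```

The decade box is set to 625 (hundreds 6, tens 2, units 5), the dials are released, the things around it stand as they did, and the job was handed in at about 16 s; I read the final units setting by eye from the top camera.

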